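Slide the filter case between the lens and the stand

TASK

With the fingertips, push the flat square filter case along the shelf through the narrow gap between the upright prime lens and the foot of the clear acrylic stand, and on until one whole side of it lies flat against the face of the wooden filter rack behind. Do not pick it up or let it tip, and do not jam it hard against the lens or the stand. Leave the other small things on the shelf where they are.

Things in the scene. Friction and masses are not known exactly. Their poses are not given: they have to be found in the camera images.
- filter_case: the part to push: flat square grey plastic filter case with a round black-rimmed glass filter set in its top, 64 x 64 mm, 16 mm high, 50 to 100 g, loose, lying flat. Origin: centre of its underside; x and y along its sides, z up.
- stand: clear acrylic stand, fixed. Its foot is a slab: x from -165 to 0 mm, y from -35 to 35, 20 high; corners at the x = 0 end rounded (8 mm). Origin: on the shelf, in the middle of the foot's x = 0 end, which is one side of the gap. +x points across the gap to the prime lens; +y runs along the gap, from the case's start to the rack: the way to push.
- clip_lens (a point): centre of the second lens, which lies along the stand's y in the spring clip on the stand's foot, 64 mm across, 56 mm long, 60 mm above the shelf (top at 92 mm); 125 mm from the gap end of the foot. Fixed.
- prime_lens: black prime lens standing upright, fixed to the shelf; a round barrel 68 mm across (from 4 mm above the shelf), 46 mm high. Origin: centre of its underside. Its barrel is the other side of the gap: 70 to 73 mm wide between the barrel and the end of the stand's foot.
- rack: low wooden filter rack beyond the gap, fixed to the shelf. Its flat face is 130 mm long and 24 mm high; two thin cases stand upright in its slots, up to 58 mm high. Origin: on the shelf in the middle of the face; x along the face, +y into the rack (parallel to the stand's axes), so the approach is from -y.
- rear_cap: bystander: grey plastic rear lens cap, a round disc 62 across, 19 high (mm), loose. Origin: centre of its underside.
- shoe_cover: bystander: small stainless steel hot-shoe cover, 22 x 19, 6 high (mm), loose. Origin: centre of its underside.
- front_cap: bystander: black round front lens cap, 54 across, 9 high (mm), loose. Origin: centre of its underside.
- uv_filter: bystander: bare round glass filter in a thin black ring, 49 across, 6 high (mm), loose. Origin: centre of its underside.
- blower: bystander: black rubber air blower standing upright, 62 across, 100 high (mm), loose. Origin: centre of its underside.
- battery: bystander: black camera battery lying flat, 52 x 36, 16 high (mm), loose. Origin: centre of its underside.
Things that resemble listed ones, but are neither listed nor needed, are in the scene too. Leave any green, purple or yellow look-alike of the filter_case alone.

How it is judged:
By the outcome, as a careful person would: the job done as asked, in the order asked, and still so for the second after the job is handed in, with the robot touching nothing.
It also fails if it takes over 51 s, if anything falls off the work surface, if the arm or the gripper's body presses on something with over 40 N, if the wrist force passes 120 N, or if a joint passes its speed limit or range.

ROBOT

A 6-joint arm with a two-finger parallel gripper is mounted at the origin on the work surface. World frame = base frame: x ahead of the robot, y to its left, z up, the work surface at z = 0. Lengths are in mm, angles in rad, forces in N, time in s.
With the tool pointing down it reaches from about 300 to 775 mm from the base axis. Payload 14.6 kg.
Tool frame: the origin (TCP) lies at the very end of the fingers, on their centre line; the grasp point (between the pads) lies 19 mm behind it (robot.hold_point_z is the distance from the TCP to the grasp point, in mm); y points along the fingers, z is the direction in which the jaws open and shut, and the axes are right-handed (so a half turn about y gives the same grasp; the last joint's range is limited). The gripper opens to 94 mm and grips with 3 to 60 N. Pads are 16 mm wide; open, the fingers measure 119 mm over their backs; the gripper's body (75 mm by 177 mm) begins 78 mm behind the grasp point.
Start: joints at [-1.409, 0.3, 1.521, -0, 1.321, -0.067], TCP at [124.739, -535.658, 205.446] pointing down, gripper open.
Joint ranges: [-3.03, 3.03], [-0.79, 2.21], [0.23, 2.52], [-1.04, 4.18], [0, 3.07], [-2.55, 2.55]. Speed limits (rad/s): [2.22, 2.22, 2.57, 3.14, 3.14, 3.14].

INTERFACE

Orientations are given as a rotation vector (axis times angle).
In Python, from workcell import robot gives the robot as it stands.
- The arm moves only by the tool servo_tool, never from a script. Its arguments are lists of equal length, an entry for each row: "slide": the shift along the tool's x, y, z scaled (see below), a list of three; "angular": the turn, a rotation vector about the tool's x, y, z scaled (see below), a list of three; "grip": the opening, from -1 (shut) to 1 (fully open). In form: {"slide": [[x, y, z], ...], "angular": [[wx, wy, wz], ...], "grip": [grip, ...]}. A call has 1 to 20 rows; each row is the pose to reach, as a shift and turn from the pose measured when the call began, along the tool's axes at that moment; what a row does not reach only later rows make up. The controller multiplies each number of a shift by 250 mm and each number of a turn by pi/2 rad. A row lasts 1/12 s, in which the tool goes at most 41.7 mm and 7.16 degrees, less where a joint would pass 70% of its speed; a pose out of reach is approached as far as the arm can. A call with a number of a shift or a turn outside -1 to 1 is refused whole. A call with a gripper value outside its range is refused whole. The fingers move at their own pace and stop on an object; the grip force is fixed at half the most. Time passes only in rows, so rows that repeat a pose let the fingers close. It gives the time, the measured TCP pose, the force and the opening at its end, in the units of the state.
- robot.observe(): the state, without advancing time (a new reading comes with each control period).
- robot.camera(name): name is "side" or "top"; returns (picture, depth): 384x512x3 uint8, red, green, blue; 384x512 float32, mm along the optical axis (not along the pixel's ray), 0 where there is no reading.
- robot.camera_model(name): a dict with "fx", "fy", "cx", "cy" (pixels), "D" ([k1, k2, p1, p2, k3] as OpenCV has them; the pictures are not rectified), "R" (3x3) and "t" (3): a world point X has camera coordinates R X + t. Camera axes: x right, y down, z forward; pixel columns grow to the right and rows downward; lengths in mm; the calibration is good to about 2 mm. A picture is of the moment at which its call begins. camera_model takes no time and is no camera call.
- robot.job_done(): hands the job in, once; it reports no verdict.
Trained networks look in the newest picture that a camera, given by its name, has taken for a name from the list of things; names that differ only in an ending like _2 or _b are one class to them, and where a whole thing is asked for, a point or a joint stands for the part that bears it (a point fixed in the world has none). Each returns a list of dicts, best first, with "confidence" (0 to 1); they miss things now and then, are a little off and sometimes report something else, mostly with a low value. They report only what shows in the picture. A call takes as long as a camera call. They do not tell look-alikes from the thing itself.
- robot.masks_of(camera, target): "mask" (384x512 bool, what is visible of it) and "xy" ([column, row] in pixels, amid what is visible of it).
The state is a dict: "time_s": time; "q": joint angles; "qd": joint speeds; "tau": joint torques, N m; "tool_pos": TCP position; "ee_rot": TCP orientation; "contact_force": force on the tool from outside, world axes, zero at the start; "wrist_torque": the same for the moment, N m; "finger_gap": finger opening in mm.
Only numpy, scipy, OpenCV 4.12 (cv2) and the standard library are available. Lean on these libraries where they do the work, as an engineer would, in place of code of your own. Each camera call takes 0.05 s, during which the arm holds its last target.

## Working session

There is one attempt and no reset: what is moved stays moved. The work goes in short steps, Python scripts to look and compute and a tool call to move; the robot and the scene stay as the last step left them, time stands still between calls to the robot, and variables do not carry over. Pictures are saved under pics/ and viewed, and the job is handed in when it is done.

Besides the shell and the picture viewer there is one more tool, called after "Call:" as name(argument=value, ...) on one line, values as JSON. servo_tool: Moves the arm, as the interface text tells. Shifts and turns lie within -1 to 1; 1 stands for 250 mm of shift or pi/2 rad of turn. Its arguments: {"type":"object","properties":{"slide":{"type":"array","items":{"type":"array","items":{"type":"number"}}},"angular":{"type":"array","items":{"type":"array","items":{"type":"number"}}},"grip":{"type":"array","items":{"type":"number"}}},"required":["slide","angular","grip"]}

```bash
mkdir -p pics; ls
python3 - <<'E'
from workcell import robot
import cv2,numpy as np
print(robot.observe())
for n in("side","top"):
    p,d=robot.camera(n); cv2.imwrite(f"pics/{n}0.png",cv2.resize(p[:,:,::-1],(768,576))); np.savez(f"{n}0.npz",p=p,d=d)
    print(n,{k:np.round(v,3).tolist() for k,v in robot.camera_model(n).items()})
    for t in ["filter_case","stand","prime_lens","rack","clip_lens","rear_cap","shoe_cover","front_cap","uv_filter","blower","battery"]:
        r=robot.masks_of(n,t)
        print(t,[(round(a["confidence"],2),np.round(a["xy"]).tolist(),int(a["mask"].sum())) for a in r])
        for i,a in enumerate(r): np.save(f"m_{n}_{t}_{i}.npy",a["mask"])
E
```

```text
pics
{'time_s': 0.0, 'q': array([-1.40861809e+00,  3.00464576e-01,  1.52157269e+00,  9.73824942e-06,
        1.32071423e+00, -6.66146704e-02]), 'qd': array([ 0.00118529, -0.00090553, -0.00022534,  0.0006665 ,  0.00057577,
        0.00108317]), 'tau': array([-1.50225183e-03, -5.31809664e+01, -3.52739096e+01,  7.07448344e-02,
        2.45594530e-02, -6.55714962e-05]), 'tool_pos': array([ 124.69031136, -535.40906258,  204.89346424]), 'ee_rot': array([-0.24136312,  2.10149504, -2.09904698]), 'contact_force': array([-0.10643722,  0.89674932, -0.61682568]), 'wrist_torque': array([ 0.01748533, -0.02802106,  0.00612028]), 'finger_gap': 93.86598100197324}
side {'fx': 430.575, 'fy': 430.575, 'cx': 246.478, 'cy': 194.066, 'D': [-0.14, 0.0, 0.0, 0.0, 0.0], 'R': [[-0.903, -0.428, 0.024], [-0.258, 0.499, -0.827], [0.342, -0.753, -0.562]], 't': [539.167, 199.326, 1290.142]}
filter_case [(0.74, [278.0, 199.0], 249), (0.7, [243.0, 172.0], 191), (0.64, [278.0, 175.0], 191), (0.57, [314.0, 199.0], 273)]
stand [(0.66, [282.0, 224.0], 1218)]
prime_lens [(0.68, [226.0, 202.0], 372), (0.41, [280.0, 227.0],
[... 547 characters left out ...]
-1.0, -0.002], [-0.997, 0.013, -0.079], [0.079, 0.001, -0.997]], 't': [12.89, 608.644, 1259.817]}
filter_case [(0.84, [292.0, 224.0], 564), (0.82, [322.0, 159.0], 547), (0.65, [317.0, 264.0], 597), (0.64, [200.0, 237.0], 60), (0.63, [350.0, 200.0], 589)]
stand [(0.75, [229.0, 247.0], 1713)]
prime_lens [(0.84, [248.0, 175.0], 616)]
rack [(0.75, [176.0, 192.0], 1221)]
clip_lens [(0.95, [228.0, 248.0], 1722)]
rear_cap [(0.61, [215.0, 149.0], 425), (0.2, [403.0, 240.0], 299)]
shoe_cover [(0.57, [198.0, 237.0], 35), (0.19, [175.0, 193.0], 1171)]
front_cap [(0.65, [265.0, 158.0], 324)]
uv_filter [(0.57, [395.0, 176.0], 247)]
blower [(0.87, [86.0, 262.0], 473)]
battery [(0.82, [403.0, 239.0], 312)]
```

View pics/top0.png

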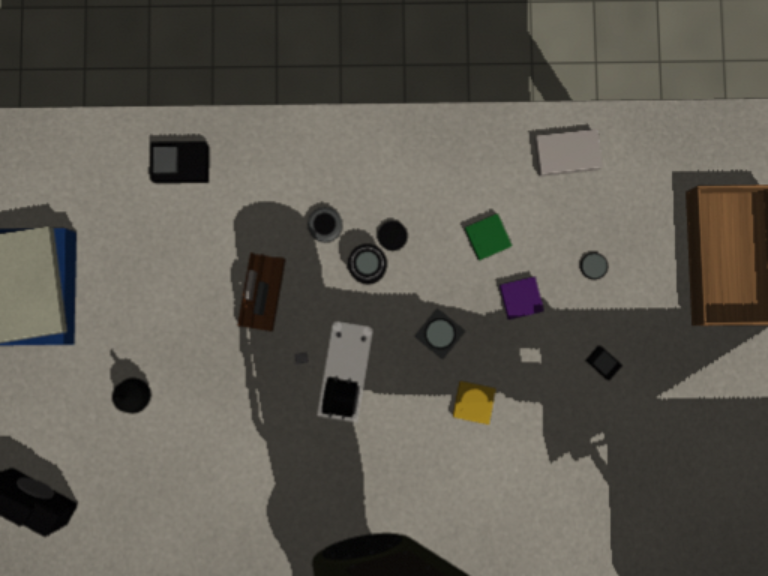

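View pics/side0.png

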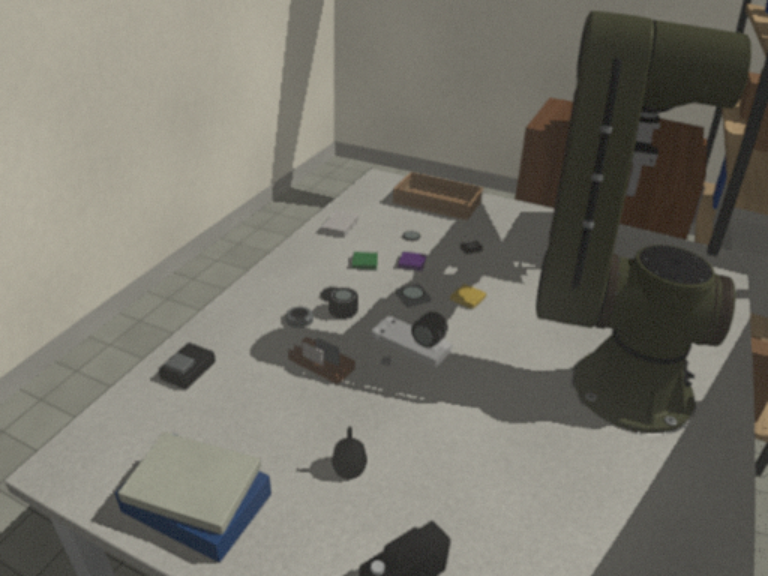

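Run:
```python
import numpy as np,cv2
p=np.load("top0.npz")["p"][:,:,::-1][130:300,160:420]
cv2.imwrite("pics/crop0.png",cv2.resize(p,None,fx=3,fy=3,interpolation=cv2.INTER_CUBIC))
```

```text
(no output)
```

View pics/crop0.png

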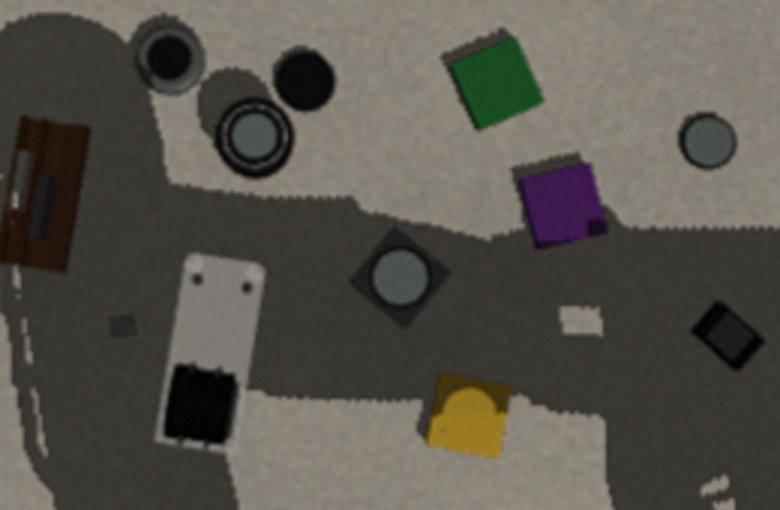

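The grey case at about (292,224) in the top picture is the only match. It is grey with a round black-rimmed glass filter in its top. The other three cases are look-alikes: green (322,159), purple (350,200) and yellow (317,264). The gap lies between the foot end at about (235,217) and the prime lens at (245,175). The rack is at (176,192). Next I'll measure these.

```bash
cat > h.py <<'E'
import numpy as np,cv2
from workcell import robot
def unproj(name,uv,d=None,z=None):
    m=robot.camera_model(name);K=np.array([[m["fx"],0,m["cx"]],[0,m["fy"],m["cy"]],[0,0,1]])
    R=np.array(m["R"]);t=np.array(m["t"])
    n=cv2.undistortPoints(np.asarray(uv,float).reshape(-1,1,2),K,np.array(m["D"])).reshape(-1,2)
    r=np.c_[n,np.ones(len(n))]
    if d is not None: return (r*np.asarray(d).reshape(-1,1)-t)@R
    w=r@R; o=-R.T@t
    return o+w*((z-o[2])/w[:,2])[:,None]
def proj(name,X):
    m=robot.camera_model(name);K=np.array([[m["fx"],0,m["cx"]],[0,m["fy"],m["cy"]],[0,0,1]])
    return cv2.projectPoints(np.asarray(X,float).reshape(-1,1,3),cv2.Rodrigues(np.array(m["R"]))[0],np.array(m["t"],float),K,np.array(m["D"]))[0].reshape(-1,2)
def rectfit(P):
    c,s,a=cv2.minAreaRect(P[:,:2].astype(np.float32)); return np.round(c,1),np.round(s,1),round(a,2)
E
python3 - <<'E'
from h import *
for n in ("top","side"):
    f=np.load(n+"0.npz");d=f["d"]
    for t in ["filter_case_0","stand_0","prime_lens_0","rack_0","rear_cap_0","front_cap_0","uv_filter_0","blower_0","battery_0","shoe_cover_0"]:
        m=np.load(f"m_{n}_{t}.npy"); v,u=np.nonzero(m&(d>0))
        P=unproj(n,np.c_[u,v],d=d[v,u]); print(n,t,"z pct",np.round(np.percentile(P[:,2],[5,25,50,75,95]),1),"med",np.round(np.median(P,0),1),rectfit(P))
    v,u=np.mgrid[100:300:5,100:420:5].reshape(2,-1);k=d[v,u]>0
    P=unproj(n,np.c_[u,v][k],d=d[v,u][k]);print("table z",np.percentile(P[:,2],[10,30,50]))
# check table z=0 proj of top/side for lens
E
```

```text
top filter_case_0 z pct [11.5 14.  15.8 17.5 19.6] med [529.2 -95.8  15.8] (array([530.1, -95.9]), array([64.1, 63.3]), 51.02)
top stand_0 z pct [15.6 18.7 21.2 78.9 89.6] med [466.   68.7  21.2] (array([465.3,  69.2]), array([ 71. , 167.3]), 79.83)
top prime_lens_0 z pct [ 0.7 42.6 44.8 46.6 49.2] med [650.4  28.   44.8] (array([655.4,  29. ]), array([71.9, 74.9]), 66.21)
top rack_0 z pct [ 4.   9.3 21.5 25.8 56.1] med [604.1 211.9  21.5] (array([607.4, 217.2]), array([ 66. , 132.3]), 79.83)
top rear_cap_0 z pct [12.3 15.9 17.8 19.7 22.2] med [723.6 104.1  17.8] (array([723.7, 103.6]), array([58.7, 60.6]), 26.99)
top front_cap_0 z pct [ 3.9  6.3  8.   9.8 12.1] med [703.1 -16.7   8. ] (array([703.7, -15.6]), array([50.5, 51.7]), 89.77)
top uv_filter_0 z pct [ 1.   3.6  5.4  7.  10.1] med [ 645.3 -370.7    5.4] (array([ 646.8, -370.9]), array([46.6, 44.6]), 81.25)
top blower_0 z pct [25.4 42.  53.7 58.8 71.5] med [432.3 426.5  53.7] (array([430.4, 431.8]), array([51.4, 56. ]), 44.74)
top battery_0 z pct [ 4.  12.5 14.4 16.4 18.9] med [ 476.2 -378.1   14.4] (array([ 476.1, -380.4]), a
[... 815 characters left out ...]
 55.88)
side front_cap_0 z pct [ 4.8  7.6  9.3  9.7 11.5] med [716.   -5.7   9.3] (array([716.1,  -2.9]), array([14.6, 37. ]), 12.58)
side uv_filter_0 z pct [0.9 2.8 5.4 6.2 7.9] med [ 643.6 -365.2    5.4] (array([ 644.8, -368. ]), array([41.7, 56.3]), 21.19)
side blower_0 z pct [12.7 30.4 48.7 56.9 79.1] med [423.9 451.4  48.7] (array([446.3, 423.3]), array([ 55. , 104.8]), 40.51)
side battery_0 z pct [-1.   8.1 12.4 14.6 17.9] med [ 473.6 -370.8   12.4] (array([ 483.5, -385.5]), array([54.8, 70.8]), 43.52)
side shoe_cover_0 z pct [ 4.7 15.  23.8 34.4 55.2] med [593.8 232.3  23.8] (array([607.7, 213.9]), array([ 88. , 144.2]), 71.47)
table z [-6.76155596e+02 -2.23763994e+00 -3.15679125e-03]
```

Run:
```python
from h import *
yaw=np.radians(-10.17);ex=np.array([np.cos(yaw),np.sin(yaw)]);ey=np.array([-ex[1],ex[0]])
def cloud(n,t,zl,zh):
    d=np.load(n+"0.npz")["d"];m=np.load(f"m_{n}_{t}.npy")
    m=cv2.dilate(m.astype(np.uint8),np.ones((5,5)))>0
    v,u=np.nonzero(m&(d>0));P=unproj(n,np.c_[u,v],d=d[v,u]);return P[(P[:,2]>zl)&(P[:,2]<zh)]
for n in("top","side"):
    P=cloud(n,"prime_lens_0",39,55);P=P[np.linalg.norm(P[:,:2]-[652,28],axis=1)<45]
    c,r=cv2.minEnclosingCircle(P[:,:2].astype(np.float32));print(n,"lens",np.round(c,1),r,"mean",P.mean(0),"sc",np.array(c)@ex,np.array(c)@ey)
    P=cloud(n,"stand_0",12,28);s=P[:,:2]@ex;t=P[:,:2]@ey
    print(" stand s pct",np.percentile(s,[0,.5,2,98,99,99.5,100]),"t",np.percentile(t,[0,.5,2,98,99.5,100]),rectfit(P))
    P=cloud(n,"rack_0",8,30);s=P[:,:2]@ex;t=P[:,:2]@ey
    print(" rack s",np.percentile(s,[0,1,99,100]),"t",np.percentile(t,[0,1,2,5,99,100]))
    # face line: per s-bin min t
    P=cloud(n,"rack_0",17,30);s=P[:,:2]@ex;t=P[:,:2]@ey
    b=[(x,t[(s>x-4)&(s<x+4)].min()) for x in range(int(s.min())+8,int(s.max())-8,8)]
    print(" face fit",np.polyfit(*zip(*b),1),np.round([y for _,y in b],1))
    P=cloud(n,"filter_case_0",8,25);print(" case",rectfit(P),P[:,:2].mean(0)@ex,P[:,:2].mean(0)@ey)
```

```text
top lens [651.7  28.7] 34.12602615356445 mean [651.12329063  28.52293206  45.20706752] sc 636.4089890090813 143.2963767906528
 stand s pct [364.60276571 365.45967586 367.02196097 527.16183131 528.29950195
 528.92601143 529.42463442] t [115.44108874 115.8002103  116.55025382 184.52861074 185.2654711
 185.79409124] (array([466.6,  69.3]), array([ 70.4, 164.8]), 79.84)
 rack s [493.88733198 495.16637172 622.755888   623.79522132] t [288.0209943  288.35820211 288.64293449 289.11367863 348.15875683
 349.26866408]
 face fit [-1.76255414e-03  2.89773109e+02] [288.4 288.8 288.7 288.4 289.4 289.6 289.5 288.3 289.5 288.5 288.3 288.7
 288.3 288.6 288.8]
 case (array([527.8, -94.1]), array([63.8, 69.4]), 50.13) 538.1906420835387 -0.5843784783176788
side lens [652.1  30.9] 36.8127326965332 mean [649.10972277  35.26201761  44.73316907] sc 636.4276897000763 145.57796010170173
 stand s pct [363.03161211 363.24848214 363.99577806 525.58042924 527.40221494
 528.40717324 529.5584757 ] t [113.79992955 116.59967703 117.80071044 189.31694575 190.16841415
 191.49356137] (array([466.1,  71.4]), array([ 77.7, 166.5]), 80.0)
 rack s [491.92659462 493.27080126 621.7271756  624.48200334] t [288.53780669 291.44813435 292.67674883 295.47946218 351.93230839
 354.61491803]
 face fit [1.11678103e-01 2.45334287e+02] [289.7 291.7 290.5 293.3 297.1 317.9 317.5 317.2 336.5 338.  338.1 305.3
 299.  288.5 289.3]
 case (array([528.4, -92.2]), array([68.1, 69. ]), 53.38) 534.376880528831 5.424426460623332
```

```bash
cat >> h.py <<'E'
from scipy.spatial.transform import Rotation as Ro
YAW=np.radians(-10.17);EX=np.array([np.cos(YAW),np.sin(YAW)]);EY=np.array([-EX[1],EX[0]])
def st(xy): xy=np.asarray(xy)[...,:2]; return np.stack([xy@EX,xy@EY],-1)
def xy(s,t): return s*EX+t*EY
def move(p,jaw):
    """slide/angular for TCP p (mm), tool down, jaw line at angle jaw deg"""
    o=robot.observe();R=Ro.from_rotvec(o["ee_rot"]);M=R.as_matrix()
    z=np.array([np.cos(np.radians(jaw)),np.sin(np.radians(jaw)),0]); z*=np.sign(z@M[:,2]) or 1
    y=np.array([0,0,-1.]);T=np.c_[np.cross(y,z),y,z]
    sl=M.T@(np.asarray(p)-o["tool_pos"])/250
    an=(R.inv()*Ro.from_matrix(T)).as_rotvec()/(np.pi/2)
    print("tcp",np.round(o["tool_pos"],1),"slide",np.round(sl,4),"ang",np.round(an,4))
E
python3 - <<'E'
from h import *
o=robot.observe();print(np.round(Ro.from_rotvec(o["ee_rot"]).as_matrix(),3))
move([530,-96,80],-39); move([530,-96,6],-39)
E
```

```text
[[-0.974  0.     0.227]
 [-0.227  0.    -0.974]
 [-0.    -1.    -0.   ]]
tcp [ 124.7 -535.7  205.4] slide [-1.9776  0.5018 -1.3451] ang [ 0.    -0.421 -0.   ]
tcp [ 124.7 -535.7  205.4] slide [-1.9776  0.7978 -1.3451] ang [ 0.    -0.421 -0.   ]
```

Call:
servo_tool(slide=[[-1, 0.1, -0.68], [-1, 0.1, -0.68], [-1, 0.1, -0.68], [-1, 0.1, -0.68], [-1, 0.1, -0.68], [-1, 0.1, -0.68], [-1, 0.1, -0.68], [-1, 0.1, -0.68]], angular=[[0, -0.421, 0], [0, -0.421, 0], [0, -0.421, 0], [0, -0.421, 0], [0, -0.421, 0], [0, -0.421, 0], [0, -0.421, 0], [0, -0.421, 0]], grip=[1, 1, 1, 1, 1, 1, 1, 1])

```text
time_s: 1.87
tool_pos: [332.0, -309.9, 180.2]
ee_rot: [-0.808, 1.688, -1.688]
contact_force: [-1.7, -0.5, 0.1]
finger_gap: 94.1
```

Run:
```python
from h import *
print(np.round(robot.observe()["q"],2));move([530,-96,80],-39)
```

```text
[-0.83  0.11  1.81  0.    1.22 -0.15]
tcp [ 332.  -309.9  180.2] slide [-1.1629  0.4018  0.0806] ang [ 0.0001  0.002  -0.0004]
```

Call:
servo_tool(slide=[[-1, 0.2, 0.08], [-1, 0.2, 0.08], [-1, 0.2, 0.08], [-1, 0.2, 0.08], [-1, 0.35, 0.08], [-1, 0.35, 0.08], [-1, 0.35, 0.08], [-1, 0.35, 0.08], [-1, 0.35, 0.08]], angular=[[0, 0, 0], [0, 0, 0], [0, 0, 0], [0, 0, 0], [0, 0, 0], [0, 0, 0], [0, 0, 0], [0, 0, 0], [0, 0, 0]], grip=[1, 1, 1, 1, 1, 1, 1, 1, 1])

```text
time_s: 2.62
tool_pos: [504.3, -126.9, 92.3]
ee_rot: [-0.811, 1.689, -1.686]
contact_force: [-0.6, -0.9, 0.1]
finger_gap: 93.8
```

Run:
```python
from h import *
move([530,-96,80],-39);move([530,-96,6],-39)
p,d=robot.camera("top");cv2.imwrite("pics/t1.png",cv2.resize(p[130:300,160:420,::-1],None,fx=3,fy=3,interpolation=cv2.INTER_CUBIC))
```

```text
tcp [ 504.3 -126.9   92.3] slide [-0.1608  0.0491  0.0029] ang [ 0.0009  0.0032 -0.    ]
tcp [ 504.3 -126.9   92.3] slide [-0.1608  0.3451  0.0033] ang [ 0.0009  0.0032 -0.    ]
```

View pics/t1.png

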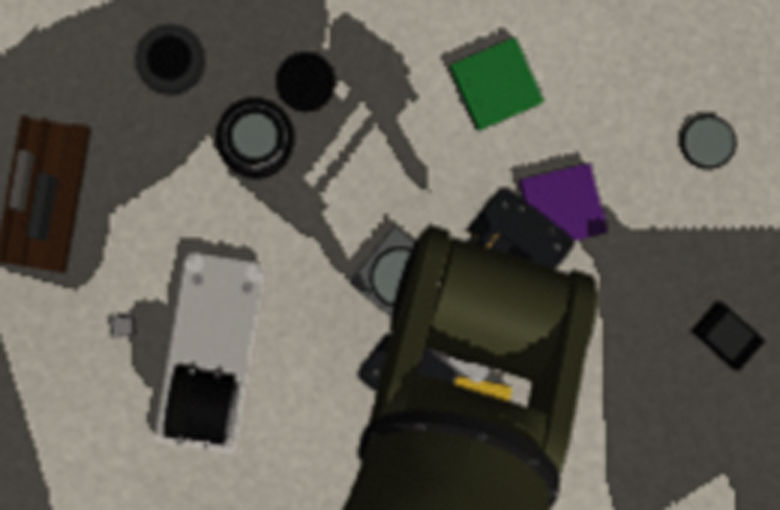

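Call:
servo_tool(slide=[[-0.16, 0.05, 0.003], [-0.16, 0.05, 0.003], [-0.16, 0.05, 0.003], [-0.16, 0.2, 0.003], [-0.16, 0.3, 0.003], [-0.16, 0.345, 0.003], [-0.16, 0.345, 0.003], [-0.16, 0.345, 0.003], [-0.16, 0.345, 0.003]], angular=[[0, 0.003, 0], [0, 0.003, 0], [0, 0.003, 0], [0, 0.003, 0], [0, 0.003, 0], [0, 0.003, 0], [0, 0.003, 0], [0, 0.003, 0], [0, 0.003, 0]], grip=[1, 1, 1, 1, 1, 1, 1, 1, 1])

```text
time_s: 3.42
tool_pos: [530.7, -97.7, 8.7]
ee_rot: [-0.803, 1.69, -1.692]
contact_force: [-0.2, 0.2, 1.0]
finger_gap: 93.8
```

Run:
```python
from h import *
move([530,-96,6],-39)
```

```text
tcp [530.7 -97.7   8.7] slide [-0.0035  0.0107 -0.0066] ang [-0.0013 -0.001  -0.001 ]
```

Call:
servo_tool(slide=[[0, 0.01, 0], [0, 0.01, 0], [0, 0.01, 0], [0, 0.01, 0], [0, 0.01, 0], [0, 0.01, 0]], angular=[[0, 0, 0], [0, 0, 0], [0, 0, 0], [0, 0, 0], [0, 0, 0], [0, 0, 0]], grip=[0.7, 0.6, 0.5, 0.43, 0.43, 0.43])

```text
time_s: 3.92
tool_pos: [530.7, -97.7, 6.3]
ee_rot: [-0.803, 1.69, -1.692]
contact_force: [0.6, 0.4, -0.1]
finger_gap: 67.3
```

Run:
```python
from h import *
print(robot.observe()["finger_gap"]); move([530,-97,6],-10.17); move(np.r_[xy(566,-2),6],-10.17)
```

```text
67.27940217806396
tcp [530.7 -97.7   6.3] slide [-0.0003  0.001  -0.004 ] ang [-0.0016 -0.3213 -0.0006]
tcp [530.7 -97.7   6.3] slide [-0.0525  0.0013  0.0914] ang [-0.0016 -0.3213 -0.0006]
```

Call:
servo_tool(slide=[[0, 0, 0], [0, 0, 0], [0, 0, 0], [0, 0, 0], [0, 0, 0], [0, 0, 0], [0, 0, 0], [0, 0, 0], [0, 0, 0], [0, 0, 0], [0, 0, 0]], angular=[[0, 0, 0], [0, -0.04, 0], [0, -0.08, 0], [0, -0.13, 0], [0, -0.18, 0], [0, -0.23, 0], [0, -0.28, 0], [0, -0.32, 0], [0, -0.355, 0], [0, -0.355, 0], [0, -0.355, 0]], grip=[0.4, 0.395, 0.395, 0.395, 0.395, 0.395, 0.395, 0.395, 0.395, 0.395, 0.395])

```text
time_s: 4.83
tool_pos: [530.7, -97.7, 6.2]
ee_rot: [-1.145, 1.3, -1.303]
contact_force: [-0.1, 0.4, -0.3]
finger_gap: 65.6
```

Run:
```python
from h import *
move(np.r_[xy(566,-2),6],-10.17);print(st(robot.observe()["tool_pos"]))
```

```text
tcp [530.7 -97.7   6.2] slide [0.0038 0.0012 0.1053] ang [-0.0016  0.0326 -0.0002]
[539.64880783  -2.41258504]
```

Call:
servo_tool(slide=[[0, 0, 0], [0, 0, 0], [0, 0, 0.02], [0.001, 0, 0.04], [0.002, 0, 0.06], [0.003, 0, 0.08], [0.004, 0, 0.1], [0.004, 0, 0.108], [0.004, 0, 0.108], [0.004, 0, 0.108], [0.004, 0, 0.108], [0.004, 0, 0.108], [0.004, 0, 0.108]], angular=[[0, 0.03, 0], [0, 0.03, 0], [0, 0.03, 0], [0, 0.03, 0], [0, 0.03, 0], [0, 0.03, 0], [0, 0.03, 0], [0, 0.03, 0], [0, 0.03, 0], [0, 0.03, 0], [0, 0.03, 0], [0, 0.03, 0], [0, 0.03, 0]], grip=[0.395, 0.395, 0.395, 0.395, 0.395, 0.395, 0.395, 0.395, 0.395, 0.395, 0.9, 0.9, 0.9])

```text
time_s: 5.92
tool_pos: [557.3, -102.1, 6.4]
ee_rot: [-1.12, 1.334, -1.337]
contact_force: [0.9, 0.1, 0.9]
finger_gap: 82.3
```

Run:
```python
from h import *
print(st(robot.observe()["tool_pos"]))
s=566
move(np.r_[xy(566,-2),70],-10.17)
move(np.r_[xy(566,-80),70],-10.17)
move(np.r_[xy(566,-80),6],-10.17)
```

```text
[566.59520959  -2.04092828]
tcp [ 557.3 -102.1    6.4] slide [-0.0003 -0.2546 -0.0017] ang [-0.0017  0.0026 -0.0002]
tcp [ 557.3 -102.1    6.4] slide [ 0.3117 -0.2547 -0.003 ] ang [-0.0017  0.0026 -0.0002]
tcp [ 557.3 -102.1    6.4] slide [ 0.3118  0.0013 -0.0037] ang [-0.0017  0.0026 -0.0002]
```

Call:
servo_tool(slide=[[0, -0.1, 0], [0, -0.25, 0], [0, -0.35, 0], [0.1, -0.35, -0.003], [0.24, -0.35, -0.003], [0.24, -0.35, -0.003], [0.24, -0.35, -0.003], [0.24, -0.35, -0.003]], angular=[[0, 0.003, 0], [0, 0.003, 0], [0, 0.003, 0], [0, 0.003, 0], [0, 0.003, 0], [0, 0.003, 0], [0, 0.003, 0], [0, 0.003, 0]], grip=[0.9, 0.9, 0.9, -0.36, -0.36, -0.36, -0.36, -0.36])

```text
time_s: 6.58
tool_pos: [545.9, -160.7, 93.7]
ee_rot: [-1.117, 1.338, -1.34]
contact_force: [-0.5, 0.4, -0.7]
finger_gap: 59.7
```

```bash
cat > look.py <<'E'
from h import *
import sys
k=sys.argv[1]
for n in("side","top"):
    p,d=robot.camera(n)
    c=p[130:300,160:420] if n=="top" else p[140:270,180:350]
    cv2.imwrite(f"pics/{n}_{k}.png",cv2.resize(c[:,:,::-1],None,fx=3,fy=3,interpolation=cv2.INTER_CUBIC)); np.savez(f"{n}_{k}.npz",p=p,d=d)
    for r in robot.masks_of(n,"filter_case"):
        v,u=np.nonzero(r["mask"]&(d>0));P=unproj(n,np.c_[u,v],d=d[v,u]);P=P[(P[:,2]>8)&(P[:,2]<26)]
        if len(P)>20: print(n,round(r["confidence"],2),r["xy"],rectfit(P),"st",np.round(st(np.array(cv2.minAreaRect(P[:,:2].astype(np.float32))[0])),1),len(P), "s,t range",np.round([*np.percentile(st(P)[:,0],[1,99]),*np.percentile(st(P)[:,1],[1,99])],1))
o=robot.observe();print(o["time_s"],o["tool_pos"],st(o["tool_pos"]),o["contact_force"],o["finger_gap"])
E
python3 look.py a
```

```text
side 0.68 [270.5, 194.1] (array([555. , -96.1]), array([66.3, 64.8]), 81.4) st [563.3   3.4] 204 s,t range [531.4 593.5 -30.   36.2]
side 0.58 [277.5, 176.2] (array([ 589.7, -236.6]), array([62.1, 67.6]), 16.28) st [ 622.2 -128.8] 152 s,t range [ 584.7  654.2 -161.9  -89.2]
side 0.52 [314.0, 195.0] (array([ 407.3, -151. ]), array([70. , 64.8]), 73.26) st [427.6 -76.7] 200 s,t range [ 396.8  459.8 -106.3  -42.3]
side 0.44 [239.2, 172.2] (array([ 697.9, -180.9]), array([62.2, 75.5]), 24.84) st [718.9 -54.8] 161 s,t range [680.4 754.9 -90.2 -17.3]
top 0.63 [291.4, 211.7] (array([556.2, -99.8]), array([64.1, 64.1]), 80.02) st [565.1   0. ] 589 s,t range [533.7 596.1 -30.2  31.6]
top 0.63 [321.4, 156.3] (array([ 699.6, -184.4]), array([63.1, 64.6]), 22.18) st [721.2 -58. ] 560 s,t range [683.9 757.9 -93.8 -20.9]
top 0.6 [354.1, 190.8] (array([ 611.4, -256.3]), array([36.6, 25.3]), 69.69) st [ 647.1 -144.3] 99 s,t range [ 633.1  658.4 -159.4 -125. ]
6.7833 [ 546.16443232 -160.20726129   93.74560704] [565.87090173 -61.25419396] [0.0500073  0.86730469 0.25252799] 43.611278544594256
```

View pics/side_a.png

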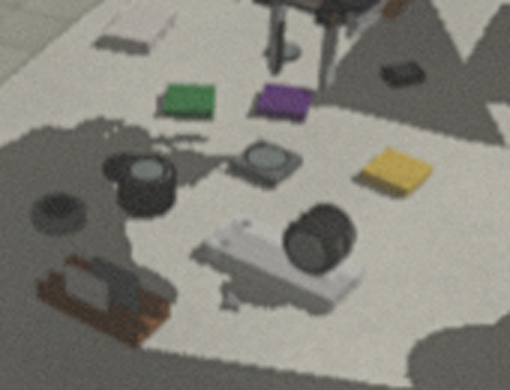

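View pics/top_a.png

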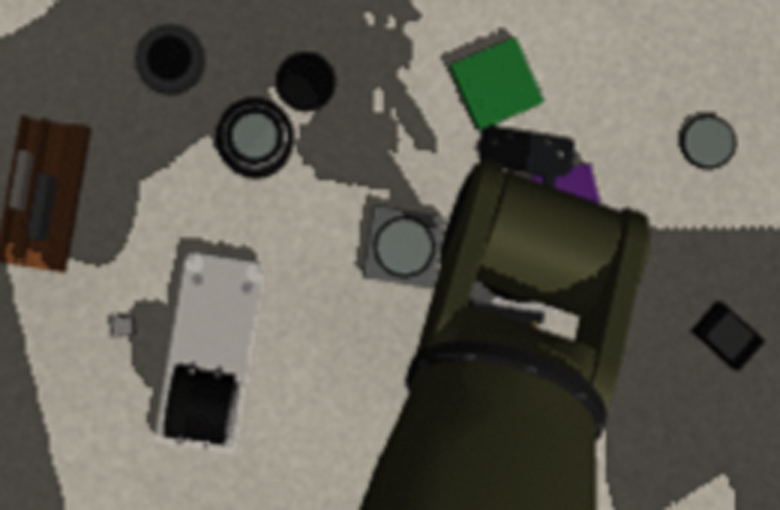

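Run:
```python
from h import *
move(np.r_[xy(565.2,-64),6],-10.17)
```

```text
tcp [ 546.2 -160.2   93.7] slide [ 0.0111  0.351  -0.0036] ang [-0.0016  0.0003 -0.0003]
```

Call:
servo_tool(slide=[[0.011, 0.05, -0.003], [0.011, 0.15, -0.003], [0.011, 0.25, -0.003], [0.011, 0.33, -0.003], [0.011, 0.35, -0.003], [0.011, 0.35, -0.003], [0.011, 0.35, -0.003]], angular=[[0, 0, 0], [0, 0, 0], [0, 0, 0], [0, 0, 0], [0, 0, 0], [0, 0, 0], [0, 0, 0]], grip=[-0.36, -0.36, -0.36, -0.36, -0.36, -0.36, -0.36])

```text
time_s: 7.37
tool_pos: [545.6, -162.6, 7.0]
ee_rot: [-1.118, 1.336, -1.34]
contact_force: [0.3, 0.0, 0.4]
finger_gap: 30.2
```

Run:
```python
from h import *
o=robot.observe();print(o["finger_gap"],st(o["tool_pos"]))
move(np.r_[xy(565.2,-40),6],-10.17);move(np.r_[xy(566,60),6],-10.17);
```

```text
30.23477724145417 [565.77306447 -63.74628685]
tcp [ 545.6 -162.6    7. ] slide [-0.095   0.0042 -0.0022] ang [-0.002   0.0006 -0.0002]
tcp [ 545.6 -162.6    7. ] slide [-0.495   0.0043  0.0013] ang [-0.002   0.0006 -0.0002]
```

Call:
servo_tool(slide=[[-0.05, 0.004, 0], [-0.08, 0.004, 0], [-0.095, 0.004, 0], [-0.115, 0.004, 0], [-0.135, 0.004, 0], [-0.16, 0.004, 0], [-0.185, 0.004, 0], [-0.21, 0.004, 0], [-0.235, 0.004, 0], [-0.26, 0.004, 0], [-0.285, 0.004, 0], [-0.31, 0.004, 0.001], [-0.335, 0.004, 0.001], [-0.36, 0.004, 0.001], [-0.38, 0.004, 0.001], [-0.395, 0.004, 0.001], [-0.4, 0.004, 0.001], [-0.4, 0.004, 0.001]], angular=[[0, 0, 0], [0, 0, 0], [0, 0, 0], [0, 0, 0], [0, 0, 0], [0, 0, 0], [0, 0, 0], [0, 0, 0], [0, 0, 0], [0, 0, 0], [0, 0, 0], [0, 0, 0], [0, 0, 0], [0, 0, 0], [0, 0, 0], [0, 0, 0], [0, 0, 0], [0, 0, 0]], grip=[-0.36, -0.36, -0.36, -0.36, -0.36, -0.36, -0.36, -0.36, -0.36, -0.36, -0.36, -0.36, -0.36, -0.36, -0.36, -0.36, -0.36, -0.36])

```text
time_s: 8.87
tool_pos: [563.5, -63.9, 6.1]
ee_rot: [-1.118, 1.336, -1.339]
contact_force: [0.6, -0.0, 0.5]
finger_gap: 30.1
```

```bash
python3 look.py b;python3 -c "
from h import *
move(np.r_[xy(566,216),6],-10.17)"
```

```text
side 0.69 [241.4, 175.0] (array([ 696.9, -178.6]), array([61.1, 75.3]), 26.51) st [717.5 -52.8] 114 s,t range [679.  755.6 -67.9 -15.1]
side 0.54 [256.5, 205.4] (array([568.8, -14.7]), array([86.9, 67.4]), 81.75) st [562.4  86. ] 235 s,t range [529.3 594.5  49.  116.4]
side 0.47 [314.8, 196.9] (array([ 408.2, -146.9]), array([69.5, 64.9]), 74.56) st [427.7 -72.5] 193 s,t range [ 396.   459.1 -105.5  -41. ]
top 0.79 [348.6, 197.8] (array([ 590.2, -240.6]), array([63.6, 65.6]), 12.64) st [ 623.5 -132.6] 594 s,t range [ 587.5  659.7 -168.6  -95.7]
top 0.67 [325.9, 266.3] (array([ 408. , -161.2]), array([47.7, 63.7]), 77.85) st [430.  -86.6] 375 s,t range [ 399.3  461.6 -109.9  -65.6]
top 0.65 [252.9, 210.3] (array([572.1,   3.1]), array([14.2, 58.3]), 85.16) st [562.6 104.1] 109 s,t range [533.8 591.8  94.9 109.9]
top 0.57 [324.0, 158.0] (array([ 698.8, -184.2]), array([63.9, 63.7]), 23.23) st [720.3 -58. ] 574 s,t range [682.6 756.9 -95.2 -21.1]
9.0667 [563.36817018 -64.38832057   6.02167213] [565.88564566  36.09691174] [-0.61284596  0.08575597 -0.26517177] 29.825814330510216
tcp [563.4 -64.4   6. ] slide [-7.196e-01  4.000e-04  9.000e-04] ang [-0.0019  0.0004 -0.0002]
```

View pics/top_b.png

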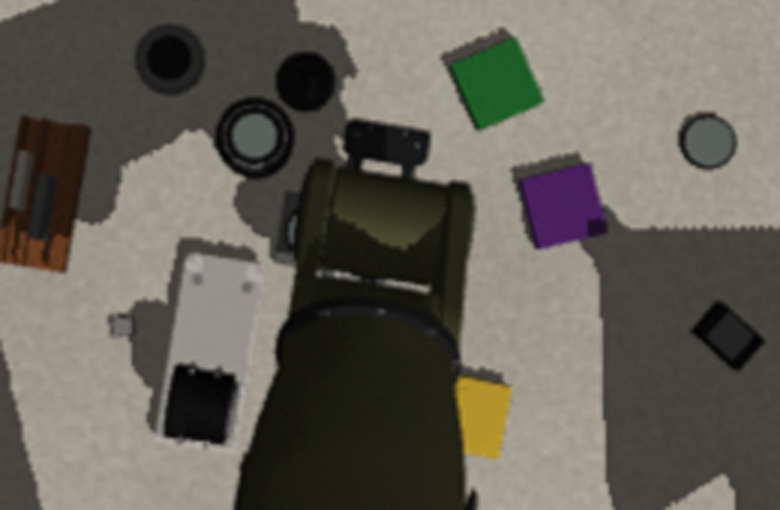

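View pics/side_b.png

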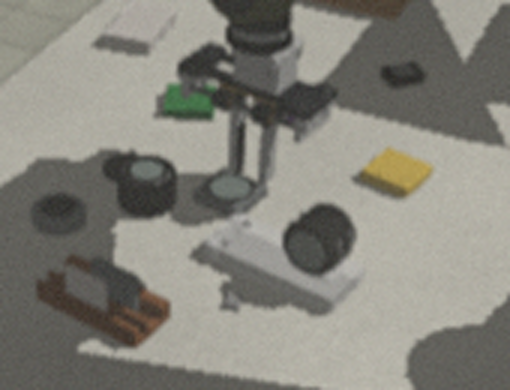

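Run:
```python
from h import *
p=np.load("top_b.npz")["p"]
c=p[175:235,225:275]; cv2.imwrite("pics/zoom_b.png",cv2.resize(c[:,:,::-1],None,fx=10,fy=10,interpolation=cv2.INTER_CUBIC))
# predicted outline at s=566,t=80 z=16
for s in (565,566):
  q=proj("top",[[*xy(s+a,78+b),16] for a,b in((-32,32),(32,32),(32,-32))]); print((q-[225,175]+.5)*10)
```

```text
[[264.94259296 422.67135768]
 [305.10166863 181.63275506]
 [546.10946966 221.54054896]]
[[265.5724683  418.89076802]
 [305.72671014 177.8812145 ]
 [546.72059757 217.78372343]]
```

View pics/zoom_b.png

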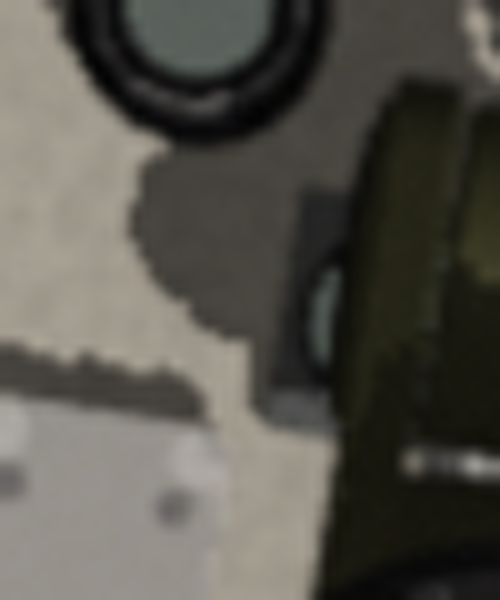

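Call:
servo_tool(slide=[[-0.02, 0, 0.003], [-0.035, 0, 0.005], [-0.05, 0, 0.007], [-0.07, 0, 0.008], [-0.09, 0, 0.008], [-0.11, 0, 0.008], [-0.13, 0, 0.008], [-0.15, 0, 0.008], [-0.17, 0, 0.008], [-0.19, 0, 0.008], [-0.21, 0, 0.008], [-0.23, 0, 0.008], [-0.25, 0, 0.008]], angular=[[0, 0, 0], [0, 0, 0], [0, 0, 0], [0, 0, 0], [0, 0, 0], [0, 0, 0], [0, 0, 0], [0, 0, 0], [0, 0, 0], [0, 0, 0], [0, 0, 0], [0, 0, 0], [0, 0, 0]], grip=[-0.36, -0.36, -0.36, -0.36, -0.36, -0.36, -0.36, -0.36, -0.36, -0.36, -0.36, -0.36, -0.36])

```text
time_s: 10.15
tool_pos: [576.4, -2.7, 6.1]
ee_rot: [-1.118, 1.336, -1.34]
contact_force: [0.2, -1.0, -0.6]
finger_gap: 29.9
```

```bash
python3 look.py c;python3 -c "
from h import *
p=np.load('top_c.npz')['p']
cv2.imwrite('pics/zoom_c.png',cv2.resize(p[170:240,195:265,::-1],None,fx=8,fy=8,interpolation=cv2.INTER_CUBIC))
t=st(robot.observe()['tool_pos'])[1]+40
for s in (565,567): print((proj('top',[[*xy(s+a,t+b),16] for a,b in((-32,32),(32,32))])-[195,170]+.5)*8)
move(np.r_[xy(568,216),6],-10.17)"
```

```text
side 0.67 [199.9, 211.5] (array([724.1, 108. ]), array([61.4, 60. ]), 3.38) st [693.7 234.2] 186 s,t range [664.  720.8 204.6 264.6]
side 0.66 [277.0, 175.8] (array([ 585.9, -243.2]), array([54.6, 63.8]), 22.16) st [ 619.6 -136. ] 101 s,t range [ 586.6  652.7 -165.7 -109.3]
side 0.61 [245.3, 213.4] (array([582. ,  40.9]), array([70.5, 67.5]), 78.89) st [565.6 143. ] 232 s,t range [533.7 596.  108.3 177.5]
side 0.5 [314.0, 196.2] (array([ 408. , -149.3]), array([73. , 65.6]), 77.97) st [427.9 -74.9] 213 s,t range [ 395.4  460.3 -110.1  -42.8]
top 0.97 [325.0, 155.9] (array([ 699. , -184.8]), array([63.7, 64.8]), 22.02) st [720.6 -58.4] 580 s,t range [682.4 757.6 -95.5 -20. ]
top 0.94 [348.2, 198.3] (array([ 590. , -240.5]), array([63.7, 64.9]), 13.6) st [ 623.2 -132.5] 595 s,t range [ 586.9  659.5 -168.3  -95.8]
top 0.91 [319.0, 267.7] (array([ 409.9, -152.3]), array([65.1, 64.1]), 78.85) st [430.3 -77.6] 611 s,t range [ 399.3  461.7 -109.3  -46.6]
10.35 [576.36243398  -3.12592929   6.07570478] [567.8586829  98.6911495] [ 0.19244788 -0.26825606  0.02203026] 30.21904289214593
[[268.70421494 347.65481922]
 [301.512222   155.07531299]]
[[269.73341041 341.61416144]
 [302.53330908 149.08099623]]
tcp [576.4  -3.1   6.1] slide [-0.4692  0.0005  0.001 ] ang [-0.0019  0.0006 -0.0003]
```

View pics/zoom_c.png

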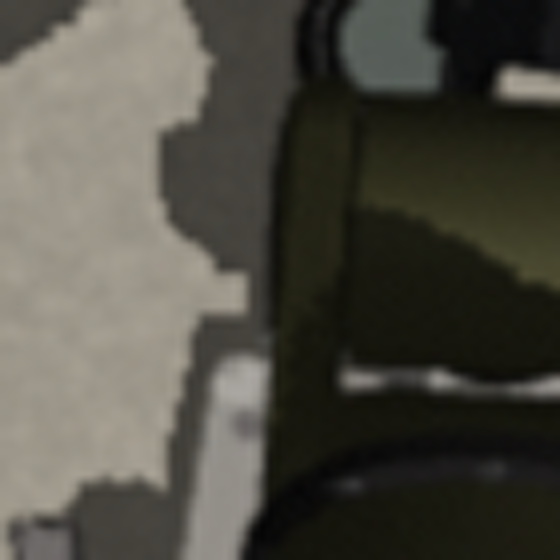

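Call:
servo_tool(slide=[[-0.02, 0, 0], [-0.04, 0, 0], [-0.065, 0, 0], [-0.09, 0, 0], [-0.115, 0, 0], [-0.14, 0, 0], [-0.165, 0, 0], [-0.19, 0, 0], [-0.215, 0, 0], [-0.24, 0, 0], [-0.265, 0, 0], [-0.29, 0, 0], [-0.315, 0, 0], [-0.34, 0, 0], [-0.365, 0, 0], [-0.385, 0, 0], [-0.405, 0, 0], [-0.42, 0, 0], [-0.43, 0, 0], [-0.435, 0, 0]], angular=[[0, 0, 0], [0, 0, 0], [0, 0, 0], [0, 0, 0], [0, 0, 0], [0, 0, 0], [0, 0, 0], [0, 0, 0], [0, 0, 0], [0, 0, 0], [0, 0, 0], [0, 0, 0], [0, 0, 0], [0, 0, 0], [0, 0, 0], [0, 0, 0], [0, 0, 0], [0, 0, 0], [0, 0, 0], [0, 0, 0]], grip=[-0.36, -0.36, -0.36, -0.36, -0.36, -0.36, -0.36, -0.36, -0.36, -0.36, -0.36, -0.36, -0.36, -0.36, -0.36, -0.36, -0.36, -0.36, -0.36, -0.36])

```text
time_s: 12.02
tool_pos: [595.5, 104.2, 6.1]
ee_rot: [-1.118, 1.336, -1.339]
contact_force: [0.2, -0.7, 0.9]
finger_gap: 30.2
```

```bash
python3 look.py d;python3 -c "
from h import *
move(np.r_[xy(568,216),6],-10.17)"
```

```text
side 0.78 [229.6, 228.0] (array([599. , 145.6]), array([53.9, 64.7]), 75.08) st [563.9 249. ] 201 s,t range [532.4 594.2 222.8 275.8]
side 0.73 [278.3, 175.3] (array([ 589.2, -238. ]), array([64.3, 73.2]), 13.12) st [ 622.  -130.2] 163 s,t range [ 583.6  657.1 -165.1  -90. ]
side 0.57 [313.0, 198.7] (array([ 407.6, -151.7]), array([79.1, 63.7]), 77.14) st [428.  -77.4] 213 s,t range [ 395.9  460.9 -109.8  -41. ]
top 0.94 [350.3, 200.9] (array([ 590.1, -240.4]), array([63.6, 65.7]), 13.23) st [ 623.2 -132.5] 597 s,t range [ 586.9  659.8 -169.   -95.9]
top 0.81 [326.9, 155.1] (array([ 699.2, -185.1]), array([63.8, 64.5]), 22.93) st [720.9 -58.7] 586 s,t range [682.3 759.  -97.2 -20.2]
top 0.57 [320.2, 266.9] (array([ 409.9, -153.1]), array([64.4, 63.7]), 77.39) st [430.5 -78.4] 612 s,t range [ 399.1  461.7 -109.7  -46.5]
top 0.42 [172.0, 194.2] (array([606.2, 215.2]), array([ 60.5, 129.6]), 79.88) st [558.7 318.8] 387 s,t range [494.3 623.  291.4 348.4]
12.2167 [595.47718519 103.84325394   6.14640212] [567.78562316 207.35473373] [ 0.3127855   0.33403329 -0.45375555] 29.938135425363605
tcp [595.5 103.8   6.1] slide [-0.0346  0.0006  0.0009] ang [-0.002   0.0005 -0.0003]
```

View pics/side_d.png

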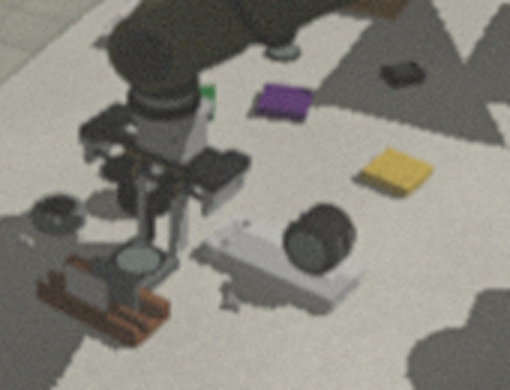

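Call:
servo_tool(slide=[[-0.006, 0, 0], [-0.012, 0, 0], [-0.018, 0, 0], [-0.024, 0, 0], [-0.028, 0, 0], [-0.028, 0, 0]], angular=[[0, 0, 0], [0, 0, 0], [0, 0, 0], [0, 0, 0], [0, 0, 0], [0, 0, 0]], grip=[-0.36, -0.36, -0.36, -0.36, -0.36, -0.36])

```text
time_s: 12.72
tool_pos: [596.8, 110.9, 6.1]
ee_rot: [-1.118, 1.336, -1.339]
contact_force: [0.1, 0.2, -0.3]
finger_gap: 30.0
```

Call:
servo_tool(slide=[[-0.004, 0, 0], [-0.008, 0, 0], [-0.008, 0, 0]], angular=[[0, 0, 0], [0, 0, 0], [0, 0, 0]], grip=[-0.36, -0.36, -0.36])

```text
time_s: 12.97
tool_pos: [597.1, 112.2, 6.1]
ee_rot: [-1.119, 1.335, -1.34]
contact_force: [-0.4, -7.2, 0.9]
finger_gap: 30.3
```

Call:
servo_tool(slide=[[-0.003, 0, 0], [-0.004, 0, 0], [-0.004, 0, 0]], angular=[[0, 0, 0], [0, 0, 0], [0, 0, 0]], grip=[-0.36, -0.36, -0.36])

```text
time_s: 13.22
tool_pos: [597.1, 112.2, 6.1]
ee_rot: [-1.121, 1.335, -1.341]
contact_force: [-1.5, -7.8, 1.6]
finger_gap: 30.0
```

```bash
python3 -c "
from h import *
o=robot.observe();print(st(o['tool_pos']),o['contact_force'],o['wrist_torque'])"
```

```text
[567.90075346 215.86880819] [-1.46212105 -7.84963673  1.55941347] [-1.51004024  0.33447505  0.12534992]
```

Call:
servo_tool(slide=[[0.01, 0, 0], [0.03, 0, 0], [0.06, 0, 0], [0.08, -0.02, 0], [0.08, -0.1, 0], [0.08, -0.25, 0], [0.08, -0.4, 0], [0.08, -0.55, 0], [0.25, -0.6, 0], [0.4, -0.6, 0], [0.55, -0.6, 0], [0.7, -0.6, 0], [0.85, -0.6, 0], [1, -0.6, 0], [1, -0.6, 0], [1, -0.6, 0], [1, -0.6, 0]], angular=[[0, 0, 0], [0, 0, 0], [0, 0, 0], [0, 0, 0], [0, 0, 0], [0, 0, 0], [0, 0, 0], [0, 0, 0], [0, 0, 0], [0, 0, 0], [0, 0, 0], [0, 0, 0], [0, 0, 0], [0, 0, 0], [0, 0, 0], [0, 0, 0], [0, 0, 0]], grip=[-0.36, -0.36, -0.36, -0.36, -0.36, -0.36, -0.36, -0.36, -0.36, -0.36, -0.36, -0.36, -0.36, -0.36, -0.36, -0.36, -0.36])

```text
time_s: 14.63
tool_pos: [552.8, -133.4, 157.0]
ee_rot: [-1.12, 1.335, -1.341]
contact_force: [1.0, -0.4, -0.6]
finger_gap: 30.2
```

```bash
python3 look.py e
python3 - <<'E'
from h import *
p=np.load("top_e.npz")["p"]
cv2.imwrite("pics/zoom_e.png",cv2.resize(p[155:235,155:265,::-1],None,fx=7,fy=7,interpolation=cv2.INTER_CUBIC))
for n in("top",):
    d=np.load(n+"_e.npz")["d"]
    for t in["rear_cap","front_cap","uv_filter","blower","battery","shoe_cover"]:
        r=robot.masks_of(n,t)
        if r: 
            v,u=np.nonzero(r[0]["mask"]&(d>0));print(t,np.round(np.median(unproj(n,np.c_[u,v],d=d[v,u]),0),1),round(r[0]["confidence"],2))
E
```

```text
side 0.73 [275.8, 177.6] (array([ 588.5, -236.7]), array([63.6, 72.4]), 11.99) st [ 621.  -129.1] 159 s,t range [ 584.9  656.4 -164.5  -90.4]
side 0.7 [243.2, 175.1] (array([ 698. , -181.1]), array([62.1, 73.2]), 25.03) st [719.1 -55. ] 157 s,t range [680.1 754.2 -85.  -16.1]
side 0.49 [227.4, 225.7] (array([599.4, 151.6]), array([52.1, 64. ]), 80.03) st [563.2 255.1] 176 s,t range [531.9 594.2 229.4 278.3]
top 0.79 [196.8, 196.9] (array([603. , 152.9]), array([64.7, 63.7]), 80.13) st [566.5 256.9] 594 s,t range [535.4 597.5 225.1 288.8]
top 0.74 [326.6, 154.7] (array([ 699. , -184.4]), array([62.8, 64.2]), 21.61) st [720.6 -58. ] 496 s,t range [698.5 757.2 -95.8 -20.1]
top 0.71 [229.4, 249.0] (array([466.7,  69.3]), array([ 70. , 164.7]), 79.99) st [447.1 150.6] 1140 s,t range [365.9 528.3 115.9 184.9]
14.8333 [ 553.07091822 -132.47785941  156.80725621] [567.77271062 -32.74099703] [0.19070156 0.02566067 0.352134  ] 30.23402755649277
rear_cap [723.8 101.6  18.2] 0.75
front_cap [ 642.4 -370.2    5.2] 0.22
uv_filter [ 645.  -370.6    5.3] 0.5
blower [432.7 428.5  51.3] 0.95
battery [605.3 211.8  22. ] 0.72
shoe_cover [466.3  67.7  21.3] 0.42
```

View pics/zoom_e.png

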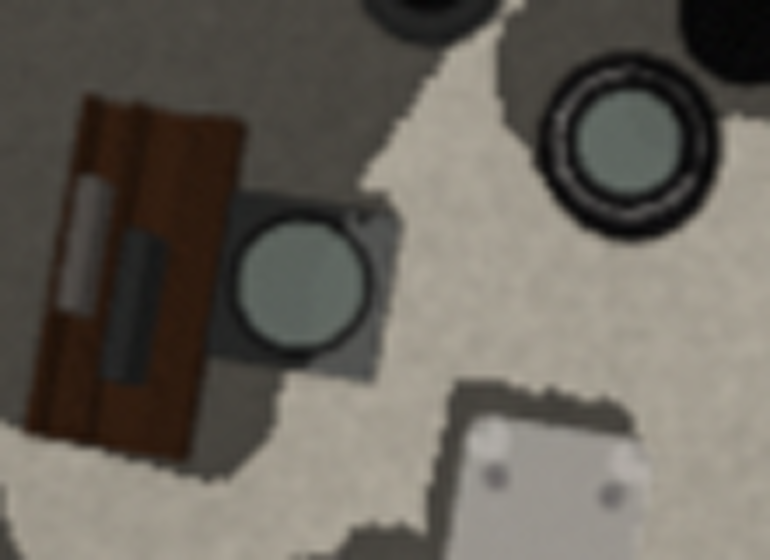

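View pics/side_e.png

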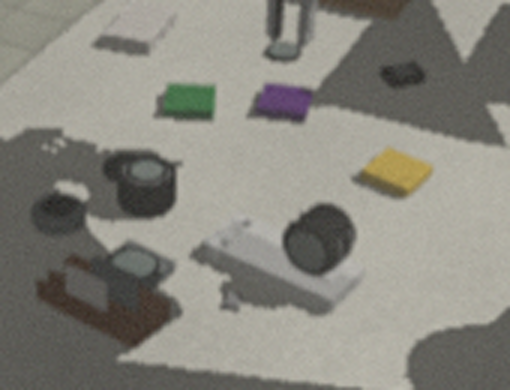

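The case lies flat with one whole side against the rack face. Its centre is at t = 256.9 and its yaw is 80.1°, against about 79.9° for the rack. The other small things look unmoved.

```bash
python3 -c "
from workcell import robot
print(robot.job_done(), robot.observe()['time_s'])"
```

```text
the job is handed in; nothing more can be done
the job is handed in; nothing more can be done
```

The grey filter case went through the gap and now lies flat, with one whole side against the rack face. I handed the job in at about 15 s.

**What I did:** I put the open fingertips loosely around the case (65.6 mm opening for the 64 mm case). I turned it about 29° in line with the gap and slid it 27 mm sideways to the middle, without lifting it. Then I pushed it from behind with both fingertips. At the gap mouth it was about 1.5 mm off centre towards the stand, so I shifted the push by about 2 mm.

**Forces:** I read the force only at the end of each move. It stayed near zero through the gap and was about 8 N once the case stopped against the rack. Then I pulled the gripper well clear.

**Last checks:**
- **Top camera:** the case yaw is 80.1°, against 79.9° for the rack. Its front edge is within about 1 mm of the rack face, and the whole side is within the face's length.
- **Side camera:** it put the case 2–3 mm off the top camera's figures. That view was partly hidden and less exact.
- **Other small things:** the rear cap, UV filter and blower measured within about 3 mm of where they began. In that last check the network mislabelled the front cap, battery and shoe cover, so I judged those by eye in the pictures. They looked unmoved, as did the green, purple and yellow look-alikes.

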